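# Fit the water filter cartridge

## Task

Fit the white filter cartridge into the water filter housing: feel its two lugs into the collar's notches, push it down against the spring and twist it clockwise until it just meets the stop, so that it stays locked when you let go. Be gentle: do not force it, neither down nor round (never 60 N or more on the housing), and leave the other things on the counter where they are.

Things in the scene. Friction and masses are not known exactly. Their poses are not given: they have to be found in the camera images.
- cartridge: White plastic filter cartridge, loose, about 350 g, 126 mm tall, standing on the counter. Origin: centre of its underside, z up. Round plug, 44 mm diameter, up to z = 69 mm (lowest 8 mm taper to 36 mm), then a 62 mm wide bowl from z = 69 to 95 mm. Two lugs on the plug along +x and -x, 10 mm wide, z = 40 to 50 mm, rounded below, reaching 30 mm from the axis. A half turn about z changes nothing.
- grip_bar (a point): Point on the cartridge's axis, 117 mm above its underside, in the upright bar on its top by which it is grasped: 50 mm long along the cartridge's x (the bar points along the lugs), 16 mm thick along y, from z = 95 to 126 mm. Axes as the cartridge's. A moderate grip (40 to 60 N) holds it best; weight 2.4 to 4.8 N.
- filter_housing: Grey round water filter housing fixed to the counter, 104 mm diameter, 85 mm tall, on a 128 mm foot; two pipe stubs along its +y and -y, ends 76 mm from the axis, at 40 mm height. Origin: centre of its underside, z up. In its open top sits a steel bayonet collar, see collar_top.
- collar_top (a point): Centre of the collar's top face, 88 mm above the housing's origin; axes of the housing. Collar 86 mm wide, bore 47.5 mm, two opposite notches 15.5 mm wide reaching 33 mm from the axis. It sits stiffly, turned up to 20 degrees either way: notches lie along housing x only that nearly; see or feel for them. Lugs off a notch rest on this face (underside at 48 mm), start to sink 10 degrees before its middle.
- lock_height (a point): Point on the housing's axis, 31 mm above its origin: where the locked cartridge's underside stands. From the notch the lugs turn clockwise (from above; the other way is blocked) under a 12 mm deep lip, only with the underside below 26 mm (lowest 22 mm). 70 to 80 degrees on lies a pocket 5 mm higher, then a hard stop; let go there, the spring lifts the lugs into the pocket, which holds them.
- spring_plate (a joint): Travel (m) of the sprung white plate in the housing: 0 = up, its top 37 mm above the housing's origin; grows as the cartridge's underside pushes it down; 0.015 = hard bottom. It pushes up with 7 N at 0 and 16 N at the bottom. More than 0.011 is needed to turn under the lip; about 0.006 when the cartridge is locked, about 0 when it only rests in the notches.
- bell: Chrome service bell with a black foot, 67 mm diameter, 49 mm tall, a bystander; origin: centre of its underside.
- sanitiser: Pale gel bottle with a white cap, 39 mm diameter, 92 mm tall, a bystander; origin: centre of its underside.
- dosing_cup: Steel dosing cup, 58 mm diameter, 50 mm tall, a bystander; origin: centre of its underside.
- cup: Striped espresso cup with a handle, 60 x 84 mm, 49 mm tall, a bystander; origin: centre of its underside.
- tumbler: Upturned clear glass, 62 mm diameter, 80 mm tall, a bystander; origin: centre of its underside.
- leveller: Coffee leveller, a steel puck with a black collar, 63 mm diameter, 36 mm tall, a bystander; origin: centre of its underside.
Not all that is in view belongs to the job. Leave any green look-alike of the cartridge alone.

How it is judged:
By the outcome, as a careful person would: the job done as asked, in the order asked, and still so for the second after the job is handed in, with the robot touching nothing.
It also fails if it takes over 69 s, if anything falls off the work surface, if the arm or the gripper's body presses on something with over 40 N, if the wrist force passes 120 N, or if a joint passes its speed limit or range.

## Robot

A 6-joint arm with a two-finger parallel gripper is mounted at the origin on a cart in front of the work surface, level with it; the furniture and walls round the work are solid. World frame = base frame: x ahead of the robot, y to its left, z up, the work surface at z = 0. Lengths are in m, angles in degrees, forces in N, time in s.
With the tool pointing down it reaches from about 0.4 to 0.825 m from the base axis. Payload 7 kg.
Tool frame: the origin (TCP) lies at the very end of the fingers, on their centre line; the grasp point (between the pads) lies 19 mm behind it; z points along the fingers, y is the line along which they close (so a half turn about z gives the same grasp; the last joint's range is limited). The gripper opens to 88 mm and grips with 3 to 60 N. Pads are 19 mm wide; open, the fingers measure 130 mm over their backs; the gripper's body (78 mm by 193 mm) begins 47 mm behind the grasp point.
Start: joints at [-54.483, 20.546, 0.682, 0, -70.136, -16.507], TCP at [0.22, -0.638, 0.227] pointing down, gripper open.
Joint ranges: [-176.03, 176.03], [-82.01, 121.73], [-58.28, 71.71], [-173.87, 95.51], [-174.79, -0.11], [-173.66, 173.66]. Speed limits (degrees/s): [136.94, 136.94, 172.46, 180, 180, 180].

## Interface

Orientations are given as [roll, pitch, yaw] about the fixed x, y, z axes, in that order (R = Rz(yaw) Ry(pitch) Rx(roll)).
In Python, from plant import get_state, imaging, r, finder gives the robot as it stands.
- The arm moves only by the shell command python3 -m handwheel 'ROWS' [FORCE]. ROWS is JSON, a list of rows, each a list of 5 numbers: the closure, from 0 (fully open) to 1 (shut), then the shift along the world's x, y, z in cm, then the turn about the world's z in degrees. A call has 1 to 8 rows; each row is the pose to reach, as a shift and turn from the pose commanded when the call began; what a row does not reach only later rows make up. A row lasts 1/8 s, in which the tool goes at most 62.5 mm and 10.7 degrees, less where a joint would pass 70% of its speed; a pose out of reach is approached as far as the arm can. A call with a gripper value outside its range is refused whole. The fingers move at their own pace and stop on an object; FORCE is the grip in N (left out, the last holds). Time passes only in rows, so rows that repeat a pose let the fingers close. It gives the time, the measured TCP pose, the force, the opening and the grip force at its end, in the units of the state.
- get_state(): the state, without advancing time (a new reading comes with each control period).
- imaging.capture(name): name is "side" or "top" or "wrist"; returns (picture, depth): 480x640x3 uint8, red, green, blue; 480x640 float32, m along the optical axis (not along the pixel's ray), 0 where there is no reading.
- imaging.get_calibration(name): a dict with "fx", "fy", "cx", "cy" (pixels), "rvec" (rotation vector, rad) and "tvec" (3), from world to camera coordinates, as OpenCV has them; the wrist camera has in their place "hand_eye" (4x4, takes a point from camera to tool coordinates, whose origin is the TCP and whose axes are the flange's). Camera axes: x right, y down, z forward; pixel columns grow to the right and rows downward; lengths in m; the calibration is good to about 2 mm. The wrist camera is an equidistant fisheye: a pixel r from the principal point sees the ray r / f radians off the axis. A picture is of the moment at which its call begins: read the wrist's pose just before it. get_calibration takes no time and is no camera call.
- r.close_job(): hands the job in; it is judged then, once.
Trained networks look in the newest picture that a camera, given by its name, has taken for a name from the list of things; names that differ only in an ending like _2 or _b are one class to them, and where a whole thing is asked for, a point or a joint stands for the part that bears it (a point fixed in the world has none). Each returns a list of dicts, best first, with "p" (0 to 1); they miss things now and then, are a little off and sometimes report something else, mostly with a low value. They report only what shows in the picture. A call takes as long as a camera call. They do not tell look-alikes from the thing itself.
- finder.cut_out(camera, query): "region" (480x640 bool, what is visible of it) and "pixel" ([column, row] in pixels, amid what is visible of it).
The state is a dict: "time_s": time; "joints": joint angles; "qd": joint speeds; "joint_torque": joint torques, N m; "tcp_pos": TCP position; "eef_rot": TCP orientation; "contact_force": force on the tool from outside, world axes, zero at the start; "moment": the same for the moment, N m; "gripper_width": finger opening in m; "gripper_force": force on a finger pad.
Only numpy, scipy, OpenCV 4.12 (cv2) and the standard library are available. Lean on these libraries where they do the work, as an engineer would, in place of code of your own. Each camera call takes 0.05 s, during which the arm holds its last target. There are 200 camera calls.

## Working session

There is one attempt and no reset: what is moved stays moved. The work goes in short steps, Python scripts to look and compute and a shell command to move; the robot and the scene stay as the last step left them, time stands still between calls to the robot, and variables do not carry over. Pictures are saved under pics/ and viewed, at most 10 in all, crops included, and the job is handed in when it is done.

```bash
mkdir -p pics; ls
cat > h.py <<'E'
import numpy as np, cv2
from plant import get_state, imaging, r, finder
def pts(cam, depth, mask):
    c=imaging.get_calibration(cam)
    v,u=np.nonzero(mask&(depth>0)); z=depth[v,u]
    P=np.c_[(u-c["cx"])/c["fx"]*z,(v-c["cy"])/c["fy"]*z,z]
    R=cv2.Rodrigues(np.array(c["rvec"],float))[0]
    return (P-np.array(c["tvec"]).ravel())@R
E
python3 - <<'E'
from h import *
s=get_state(); print(s)
for c in ("top","side"):
    p,d=imaging.capture(c); cv2.imwrite(f"pics/{c}1.png",p[...,::-1])
    for n in ("cartridge","filter_housing"):
        for o in finder.cut_out(c,n):
            P=pts(c,d,o["region"]); 
            if len(P)==0: continue
            print(c,n,round(o["p"],2),o["pixel"],np.median(P,0).round(3),P.min(0).round(3),P.max(0).round(3),p[o["region"]].mean(0).round())
            for lo,hi in ((.08,.093),(.1,.14)):
                Q=P[(P[:,2]>lo)&(P[:,2]<hi)]
                if len(Q)>20:
                    w,V=np.linalg.eigh(np.cov(Q[:,:2].T)); print("  ",lo,len(Q),Q.mean(0).round(4),((Q.min(0)+Q.max(0))/2).round(4),"ang",np.degrees(np.arctan2(V[1,1],V[0,1])).round(1),np.sqrt(w).round(4))
E
```

```text
pics
{'time_s': 0.0, 'joints': array([-5.44830000e+01,  2.05906656e+01,  6.33379334e-01, -1.87341438e-02,
       -7.01357321e+01, -1.65056316e+01]), 'qd': array([0.02735112, 0.00783956, 0.00291461, 0.03289297, 0.04235392,
       0.01027474]), 'joint_torque': array([-9.59420795e-04, -5.82715702e+01,  2.93039507e+01,  6.99655920e+00,
        6.93778595e-03, -1.15162370e-04]), 'tcp_pos': array([ 0.2196775 , -0.63773518,  0.22563274]), 'eef_rot': array([ 1.79905811e+02, -9.54421365e-03, -1.60995004e+02]), 'contact_force': array([-0.75898917, -0.42228539, -0.64789306]), 'moment': array([ 0.01434538, -0.0312381 , -0.05235999]), 'gripper_force': 0.0, 'gripper_width': 0.08733785870622858}
top cartridge 0.87 [210.9, 218.9] [0.61  0.242 0.095] [0.584 0.219 0.01 ] [0.642 0.281 0.129] [ 69. 150.  79.]
   0.08 126 [0.6078 0.2401 0.0904] [0.6128 0.25   0.0872] ang 103.2 [0.0148 0.0182]
   0.1 185 [0.6116 0.2473 0.1211] [0.6136 0.2485 0.1147] ang -174.7 [0.005  0.0143]
top cartridge 0.73 [193.9, 262.9] [0.501 0.278 0.095] [ 0.475  0.254 -0.005] [0.532 0.344 0.132] [ 71. 151.  82.]
   0.08 149 [0.49
[... 1494 characters left out ...]
0.289 0.128] [ 51. 129.  68.]
   0.08 175 [0.6311 0.2445 0.088 ] [0.617  0.2486 0.0865] ang 70.5 [0.0104 0.0175]
   0.1 215 [0.6197 0.2482 0.1179] [0.6141 0.2499 0.1142] ang -168.7 [0.0048 0.0154]
side filter_housing 0.68 [261.1, 252.6] [ 0.526 -0.153  0.056] [ 0.331 -0.231 -0.003] [ 0.561 -0.083  0.091] [146. 143. 140.]
   0.08 677 [ 0.5006 -0.1568  0.0858] [ 0.4963 -0.1563  0.0856] ang -155.7 [0.0272 0.0292]
side filter_housing 0.49 [401.1, 256.1] [0.533 0.185 0.087] [ 0.357  0.157 -0.004] [0.549 0.229 0.128] [181. 173. 166.]
   0.08 157 [0.534  0.183  0.0882] [0.5209 0.1877 0.0865] ang 67.4 [0.012  0.0183]
   0.1 180 [0.525  0.187  0.1176] [0.5184 0.1886 0.1143] ang -165.6 [0.0047 0.0152]
```

View pics/top1.png

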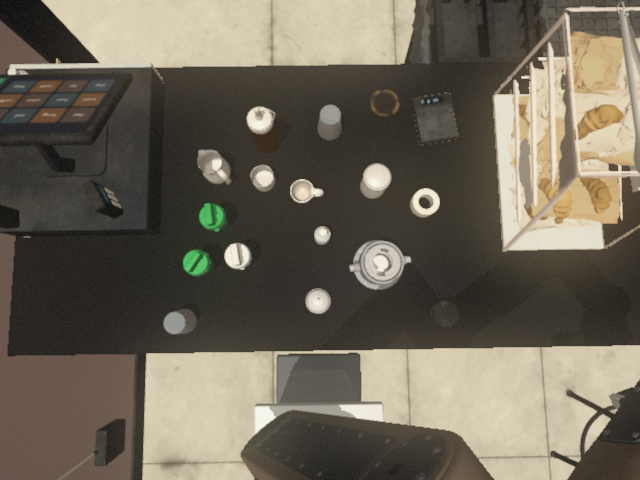

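View pics/side1.png

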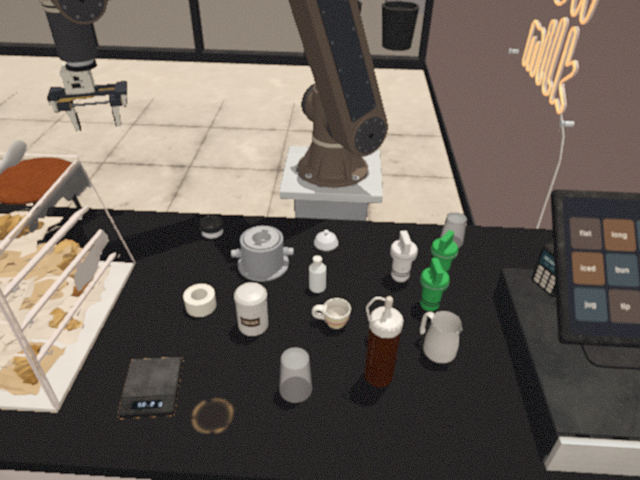

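Run:
```python
import cv2
p=cv2.imread("pics/top1.png")[205:320,315:440]
cv2.imwrite("pics/topcol.png",cv2.resize(p,None,fx=5,fy=5,interpolation=cv2.INTER_CUBIC))
```

```text
(no output)
```

View pics/topcol.png

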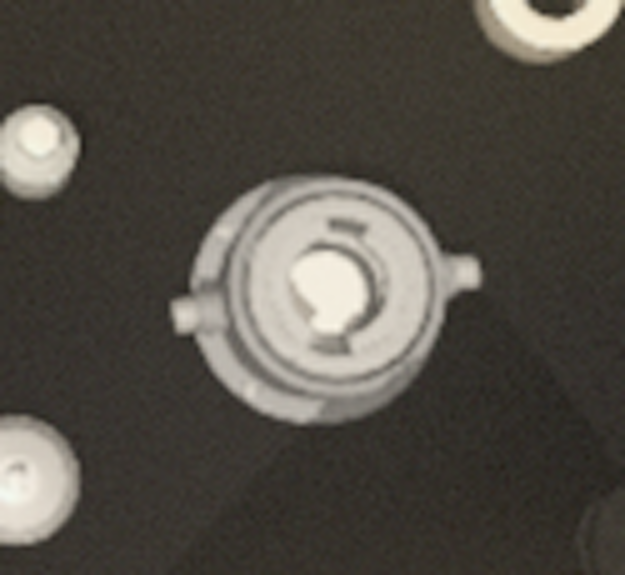

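Top view: white cartridge at (238,256), green look-alikes at (212,217) and (197,263), housing at (379,263). The collar notches sit at about -9° world yaw. Now going above the housing for a close look.

```bash
python3 -m handwheel '[[0,10,15,4,20],[0,24,42,5,40],[0,24,42,5,60],[0,24,42,5,80],[0,24,42,5,80],[0,24,42,5,80],[0,24,42,5,80],[0,24,42,5,80]]' 50
python3 - <<'E'
from h import *
s=get_state(); print(s["joints"].round(1),s["eef_rot"].round(1))
p,d=imaging.capture("wrist"); cv2.imwrite("pics/w1.png",p[...,::-1]); c=imaging.get_calibration("wrist"); print(c)
np.savez("w1.npz",p=p,d=d,pos=s["tcp_pos"],rot=s["eef_rot"])
E
```

```text
time_s: 1.3
tcp_pos: [0.4607, -0.216, 0.2772]
eef_rot: [-179.9, -0.0, -80.7]
contact_force: [0.7, -1.0, 0.5]
gripper_width: 0.0877
gripper_force: 0.0
[ -3.    2.9 -15.3  -0.  -71.8  12.3] [-179.9   -0.   -80.7]
{'fx': 371.64829954431775, 'fy': 371.64829954431775, 'cx': 316.2498148634758, 'cy': 242.6623100771124, 'hand_eye': array([[-1.03152546e-03, -9.54779504e-01, -2.97313024e-01,
         8.06218581e-02],
       [ 9.99999304e-01, -1.15510267e-03,  2.39961274e-04,
         8.27773534e-04],
       [-5.72537175e-04, -2.97312570e-01,  9.54780031e-01,
        -1.58141382e-01],
       [ 0.00000000e+00,  0.00000000e+00,  0.00000000e+00,
         1.00000000e+00]])}
```

View pics/w1.png

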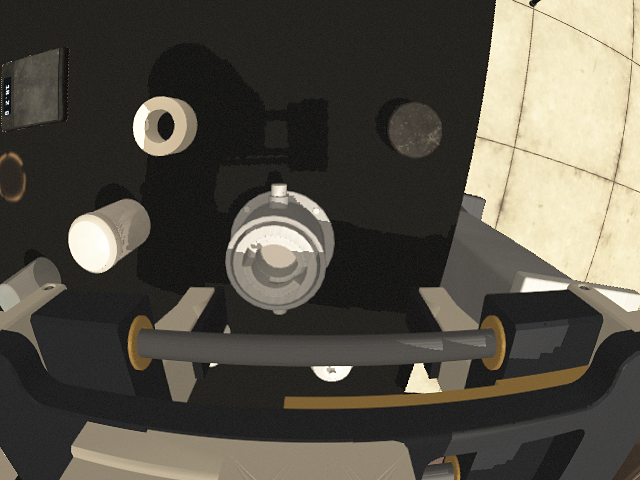

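The wrist view shows the housing at (279,255), with the collar partly lit and one notch near (255,245). I'll rectify it onto the collar plane.

```bash
cat >> h.py <<'E'
from scipy.spatial.transform import Rotation as Ro
def wrays():
    c=imaging.get_calibration("wrist"); v,u=np.mgrid[0:480,0:640]
    x=(u-c["cx"])/c["fx"]; y=(v-c["cy"])/c["fy"]; t=np.hypot(x,y)+1e-9
    s=np.sin(t)/t
    return np.dstack([x*s,y*s,np.cos(t)]),c
def wpts(d,pos,rot):
    rays,c=wrays(); P=rays/rays[...,2:]*d[...,None]
    H=np.array(c["hand_eye"]); P=P@H[:3,:3].T+H[:3,3]
    return P@Ro.from_euler("xyz",rot,degrees=True).as_matrix().T+pos
def rect(p,pos,rot,cx,cy,z,half,n=500):
    # orthographic map: image up=+x, left=+y
    _,c=wrays(); H=np.array(c["hand_eye"]); i,j=np.mgrid[0:n,0:n]
    W=np.dstack([cx+half-2*half*i/n,cy+half-2*half*j/n,np.full((n,n),z)])
    T=(W-pos)@Ro.from_euler("xyz",rot,degrees=True).as_matrix()
    C=(T-H[:3,3])@H[:3,:3]
    rr=np.hypot(C[...,0],C[...,1]); t=np.arctan2(rr,C[...,2])
    return cv2.remap(p,(c["cx"]+c["fx"]*t*C[...,0]/rr).astype(np.float32),(c["cy"]+c["fy"]*t*C[...,1]/rr).astype(np.float32),cv2.INTER_CUBIC)
E
python3 - <<'E'
from h import *
f=np.load("w1.npz"); P=wpts(f["d"],f["pos"],f["rot"])
m=(np.abs(P[...,2]-.088)<.003)&(f["d"]>0)&(np.hypot(P[...,0]-.497,P[...,1]+.157)<.06)
Q=P[m]; print(len(Q),Q.mean(0),Q.min(0),Q.max(0),np.median(Q[:,2]))
(x,y),rad=cv2.minEnclosingCircle(Q[:,:2].astype(np.float32)*1000); print(x,y,rad)
m2=(P[...,2]>.0)&(P[...,2]<.12)&(f["d"]>0)&(np.hypot(P[...,0]-.497,P[...,1]+.157)<.1)
st=P[m2&(np.abs(P[...,2]-.04)<.02)&(np.hypot(P[...,0]-.497,P[...,1]+.157)>.066)]; print("stub",st.mean(0),len(st))
R=rect(f["p"],f["pos"],f["rot"],.497,-.157,.088,.055)
low=np.zeros(P.shape[:2],np.uint8); low=((P[...,2]<.083)&(f["d"]>0)).astype(np.uint8)*255
D=rect(low,f["pos"],f["rot"],.497,-.157,.088,.055)
D=cv2.applyColorMap(D,cv2.COLORMAP_BONE)
cv2.imwrite("pics/rect1.png",cv2.resize(np.hstack([R[...,::-1],D]),(800,400)))
E
```

```text
3952 [ 0.49264244 -0.15941888  0.08751049] [ 0.44200997 -0.20919954  0.08500109] [ 0.54437266 -0.10726269  0.09071904] 0.0877086731501756
493.1876220703125 -158.4005889892578 51.63689041137695
stub [ 0.49755976 -0.19545316  0.04603433] 212
```

View pics/rect1.png

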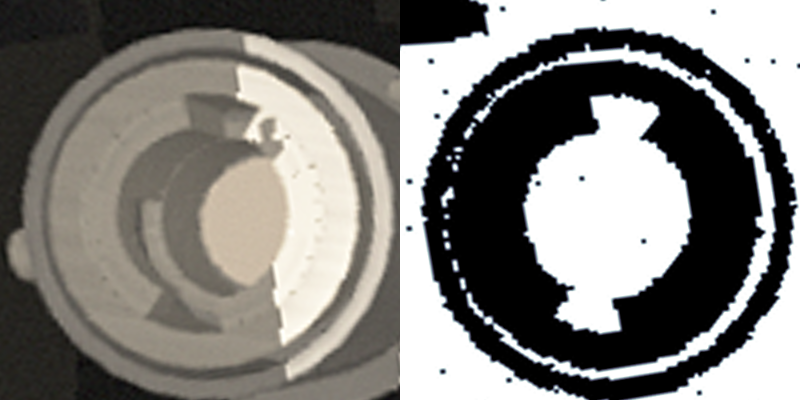

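Notches lie at about -9° yaw, with the collar centre near (0.494, -0.159). Now over to the cartridge.

```bash
python3 -m handwheel '[[0,1,6,0,10.5],[0,2,12,0,21],[0,3,18,0,31.5],[0,4,24,0,42],[0,5,30,0,52.5],[0,5.7,36,-1,63],[0,5.7,40.5,-2.7,73.5],[0,5.7,40.5,-2.7,84]]'
python3 -m handwheel '[[0,0,0,0,3],[0,0,0,0,3]]'
python3 - <<'E'
from h import *
s=get_state(); print(s["joints"].round(1),s["tcp_pos"],s["eef_rot"].round(1))
p,d=imaging.capture("wrist")
np.savez("w2.npz",p=p,d=d,pos=s["tcp_pos"],rot=s["eef_rot"])
P=wpts(d,s["tcp_pos"],s["eef_rot"])
m=(P[...,2]>.119)&(P[...,2]<.133)&(d>0)&(np.hypot(P[...,0]-.517,P[...,1]-.187)<.045)
Q=P[m]; print(len(Q),Q.mean(0))
print(cv2.minAreaRect((Q[:,:2]*1000).astype(np.float32)))
w,V=np.linalg.eigh(np.cov(Q[:,:2].T)); print(np.degrees(np.arctan2(V[1,1],V[0,1])),np.sqrt(w))
b=(P[...,2]>.09)&(P[...,2]<.1)&(d>0)&(np.hypot(P[...,0]-.517,P[...,1]-.187)<.045)
print(cv2.minEnclosingCircle((P[b][:,:2]*1000).astype(np.float32)))
R=rect(p,s["tcp_pos"],s["eef_rot"],.517,.187,.126,.06,400)
cv2.imwrite("pics/w2.png",np.hstack([R[...,::-1],p[40:440,120:520,::-1]]))
E
```

```text
time_s: 2.35
tcp_pos: [0.516, 0.1893, 0.2476]
eef_rot: [179.9, 0.1, 3.5]
contact_force: [-0.1, 0.1, -0.6]
gripper_width: 0.0878
gripper_force: 0.0
time_s: 2.6
tcp_pos: [0.5168, 0.1869, 0.2495]
eef_rot: [180.0, 0.0, 6.0]
contact_force: [-0.2, -0.3, 0.5]
gripper_width: 0.0878
gripper_force: 0.0
[ 40.3   7.9 -13.2  -0.  -68.9  55.7] [0.51678683 0.18691301 0.24948189] [180.   0.   6.]
1196 [0.51584993 0.18738337 0.12555886]
((514.7828369140625, 187.22537231445312), (49.500640869140625, 15.927838325500488), 8.942427635192871)
-171.03447089155367 [0.00450217 0.0141705 ]
((513.97705078125, 187.7510223388672), 31.19881248474121)
```

View pics/w2.png

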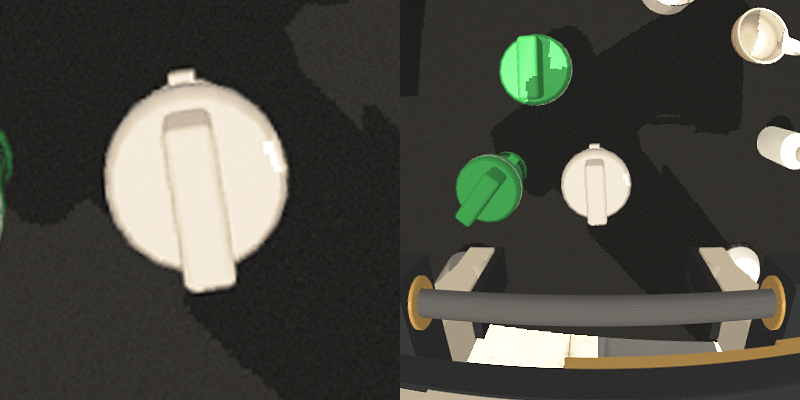

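The white cartridge is upright. The bar is centred at (0.515, 0.187) with a yaw of 9°. A green one is close on the left, so I'll go in half closed.

```bash
python3 -m handwheel '[[0.55,-0.2,0,-3,2.7],[0.55,-0.2,0,-7,2.7],[0.55,-0.2,0,-10,2.7],[0.55,-0.2,0,-12,2.7],[0.55,-0.2,0,-13.5,2.7],[0.55,-0.2,0,-15.1,2.7],[0.55,-0.2,0,-15.1,2.7]]'
python3 -m handwheel '[[1,0,0,0,0],[1,0,0,0,0],[1,0,0,0,0],[1,0,0,0,0],[1,0,0,0,0]]' 50
```

```text
time_s: 3.52
tcp_pos: [0.5143, 0.1864, 0.0976]
eef_rot: [180.0, 0.1, 8.7]
contact_force: [-0.1, -0.1, 0.6]
gripper_width: 0.0399
gripper_force: 0.0
time_s: 4.15
tcp_pos: [0.5152, 0.1871, 0.0991]
eef_rot: [-180.0, -0.1, 8.7]
contact_force: [0.0, -0.6, 4.0]
gripper_width: 0.0156
gripper_force: 50.0
```

```bash
python3 -m handwheel '[[1,0,0,4,0],[1,0,0,9,0],[1,0,0,13,0],[1,0,-4,15,0],[1,-0.5,-9,15,-5],[1,-1,-14,15,-10],[1,-1.5,-19,15,-15],[1,-2.1,-24,15,-18]]'
python3 -m handwheel '[[1,0,-5,0,0],[1,0,-8.5,0,0],[1,0,-10.55,0,0],[1,0,-10.55,-1,0],[1,0,-10.55,-3,0],[1,0,-10.55,-4,0],[1,0,-10.55,-4,0],[1,0,-10.55,-4,0]]'
python3 - <<'E'
from h import *
s=get_state(); print(s["contact_force"])
p,d=imaging.capture("wrist"); 
np.savez("w3.npz",p=p,d=d,pos=s["tcp_pos"],rot=s["eef_rot"])
q,e=imaging.capture("side")
cv2.imwrite("pics/w3.png",np.hstack([p[100:440,80:480,::-1],cv2.resize(q[150:290,190:355,::-1],(400,340))]))
E
```

```text
time_s: 5.15
tcp_pos: [0.4926, -0.0546, 0.2476]
eef_rot: [180.0, 0.1, -9.4]
contact_force: [0.5, -0.2, -3.6]
gripper_width: 0.0157
gripper_force: 50.0
time_s: 6.15
tcp_pos: [0.4942, -0.1584, 0.209]
eef_rot: [180.0, -0.0, -9.3]
contact_force: [-0.1, -0.1, -3.9]
gripper_width: 0.0157
gripper_force: 50.0
[-0.11273932 -0.08866873 -3.93955602]
```

View pics/w3.png

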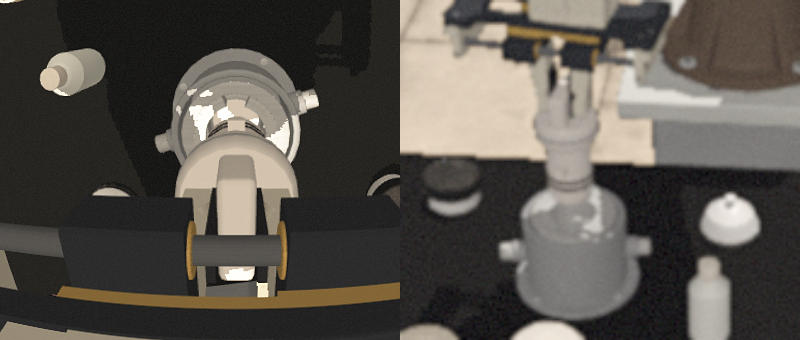

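Lug, notch and bore look aligned, so I'm lowering carefully.

```bash
python3 -m handwheel '[[1,0,0,-1.5,0],[1,0,0,-2.5,0],[1,0,0,-3,0],[1,0,0,-3.5,0],[1,0,0,-4,0],[1,0,0,-4.5,0],[1,0,0,-5,0],[1,0,0,-5,0]]'; python3 -c "
from h import *
s=get_state();print(s['tcp_pos'],s['contact_force'],s['moment'])"
```

```text
time_s: 7.25
tcp_pos: [0.4936, -0.1587, 0.1581]
eef_rot: [180.0, 0.0, -9.3]
contact_force: [-0.1, 0.9, -4.4]
gripper_width: 0.0152
gripper_force: 50.0
[ 0.49356714 -0.15866378  0.15812794] [-0.05922942  0.94521719 -4.40894022] [-0.12142958  0.11396151 -0.02580335]
```

```bash
python3 -m handwheel '[[1,0,0,-0.4,0],[1,0,0,-0.8,0],[1,0,0,-1.2,0],[1,0,0,-1.2,0]]'; python3 -c "
from h import *
s=get_state();print(s['tcp_pos'],s['contact_force'],s['moment'])"
```

```text
time_s: 7.75
tcp_pos: [0.4936, -0.1587, 0.1461]
eef_rot: [180.0, 0.0, -9.3]
contact_force: [0.4, -0.1, -4.0]
gripper_width: 0.0157
gripper_force: 50.0
[ 0.49356706 -0.15867289  0.14612694] [ 0.3767294  -0.11625704 -3.96987247] [-0.08015811  0.21973974 -0.01194971]
```

No contact so far, so I'm continuing into the notches.

```bash
python3 -m handwheel '[[1,0,0,-0.3,0],[1,0,0,-0.5,0],[1,0,0,-0.7,0],[1,0,0,-0.7,0]]'; python3 -c "
from h import *
s=get_state();print(s['tcp_pos'],s['contact_force'],s['moment'])"
```

```text
time_s: 8.25
tcp_pos: [0.4938, -0.1587, 0.1394]
eef_rot: [180.0, 0.0, -9.3]
contact_force: [-0.3, 0.1, -3.0]
gripper_width: 0.0156
gripper_force: 50.0
[ 0.49375698 -0.15867766  0.13941462] [-0.34563133  0.13133943 -3.03273599] [-0.14362896  0.0782821   0.0164544 ]
```

Lugs are in the notches (underside at about 41 mm). Now pressing against the spring.

```bash
python3 -m handwheel '[[1,0,0,-0.3,0],[1,0,0,-0.6,0],[1,0,0,-0.9,0],[1,0,0,-0.9,0]]'; python3 -m handwheel '[[1,0,0,-0.3,0],[1,0,0,-0.6,0],[1,0,0,-0.75,0],[1,0,0,-0.75,0]]'; python3 -c "
from h import *
s=get_state();print(s['tcp_pos'],s['contact_force'],s['moment'])"
```

```text
time_s: 8.75
tcp_pos: [0.4943, -0.1588, 0.131]
eef_rot: [180.0, -0.0, -9.3]
contact_force: [-1.4, 0.5, 5.1]
gripper_width: 0.0156
gripper_force: 50.0
time_s: 9.25
tcp_pos: [0.4944, -0.1588, 0.124]
eef_rot: [180.0, -0.1, -9.3]
contact_force: [-3.2, 1.4, 9.5]
gripper_width: 0.0156
gripper_force: 50.0
[ 0.49443596 -0.15882108  0.12400497] [-3.19568582  1.44133676  9.46927257] [0.56329648 1.3751993  0.04321259]
```

```bash
python3 -m handwheel '[[1,-0.05,0,-0.2,0],[1,-0.05,0,-0.25,0],[1,-0.05,0,-0.25,0]]'; python3 -m handwheel '[[1,0,0,0,-4],[1,0,0,0,-8],[1,0,0,0,-12],[1,0,0,0,-16],[1,0,0,0,-20],[1,0,0,0,-20]]'; python3 -c "
from h import *
s=get_state();print(s['tcp_pos'],s['eef_rot'],s['contact_force'],s['moment'])"
```

```text
time_s: 9.62
tcp_pos: [0.4943, -0.1588, 0.1219]
eef_rot: [180.0, -0.1, -9.3]
contact_force: [-2.3, 1.9, 11.6]
gripper_width: 0.0155
gripper_force: 50.0
time_s: 10.38
tcp_pos: [0.4951, -0.1591, 0.1223]
eef_rot: [-179.9, -0.2, -29.3]
contact_force: [-0.7, -0.9, 10.1]
gripper_width: 0.0157
gripper_force: 50.0
[ 0.49508781 -0.15907296  0.12227369] [-179.94904098   -0.21053364  -29.29728971] [-0.73829185 -0.87532522 10.07533819] [-0.0685288   0.57662945 -0.1154286 ]
```

Turning freely under the lip.

```bash
python3 -m handwheel '[[1,0,0,0,-6],[1,0,0,0,-12],[1,0,0,0,-18],[1,0,0,0,-24],[1,0,0,0,-30],[1,0,0,0,-36],[1,0,0,0,-40],[1,0,0,0,-40]]'; python3 -c "
from h import *
s=get_state();print(s['tcp_pos'],s['eef_rot'],s['contact_force'],s['moment'],s['joints'])"
python3 -m handwheel '[[1,0,0,0,-2],[1,0,0,0,-4],[1,0,0,0,-6],[1,0,0,0,-6]]'; python3 -c "
from h import *
s=get_state();print(s['tcp_pos'],s['eef_rot'],s['contact_force'],s['moment'],s['joints'])"
```

```text
time_s: 11.38
tcp_pos: [0.4952, -0.159, 0.1223]
eef_rot: [-179.8, -0.1, -69.3]
contact_force: [-1.0, -0.3, 11.1]
gripper_width: 0.0155
gripper_force: 50.0
[ 0.49519588 -0.15900336  0.12228054] [-1.79815672e+02 -1.27912312e-01 -6.92945006e+01] [-1.02827344 -0.27347255 11.06209314] [ 0.09116487  0.46302205 -0.09432163] [  3.89286724  11.3845921  -27.09626616   0.08857048 -51.30572829
  16.75759556]
time_s: 11.88
tcp_pos: [0.4952, -0.159, 0.1223]
eef_rot: [-179.8, -0.1, -75.3]
contact_force: [0.4, 0.6, 10.1]
gripper_width: 0.0156
gripper_force: 50.0
[ 0.49519747 -0.15902084  0.12228308] [-1.79803691e+02 -1.10073676e-01 -7.52593278e+01] [ 0.44684288  0.59637052 10.10869601] [0.10575489 0.35802264 0.0422128 ] [  3.89237312  11.38455675 -27.09699112   0.09117259 -51.30496996
  10.79162136]
```

```bash
cat > m.py <<'E'
from h import *
s=get_state();print("MZ",s['tcp_pos'][2].round(4),s['eef_rot'][2].round(2),s['contact_force'].round(1),s['moment'].round(2))
E
python3 -m handwheel '[[1,0,0,0,-2],[1,0,0,0,-2]]'|grep time; python3 m.py
python3 -m handwheel '[[1,0,0,0,-2],[1,0,0,0,-2]]'|grep time; python3 m.py
python3 -m handwheel '[[1,0,0,0,-2],[1,0,0,0,-2]]'|grep time; python3 m.py
```

```text
time_s: 12.12
MZ 0.1223 -77.26 [-1.  -0.6 10.1] [ 0.02  0.48 -0.02]
time_s: 12.38
MZ 0.1223 -79.26 [-1.   0.5  9.4] [0.06 0.45 0.02]
time_s: 12.62
MZ 0.1223 -81.26 [ 0.3 -0.8 10.2] [0.06 0.43 0.02]
```

```bash
python3 -m handwheel '[[1,0,0,0,-1.5],[1,0,0,0,-1.5]]'|grep time; python3 m.py
python3 -m handwheel '[[1,0,0,0,-1.5],[1,0,0,0,-1.5]]'|grep time; python3 m.py
```

```text
time_s: 12.88
MZ 0.1223 -82.75 [-1.7 -0.6 11.6] [ 0.1   0.52 -0.04]
time_s: 13.12
MZ 0.1223 -84.25 [-0.1  0.5 10.6] [0.11 0.4  0.02]
```

```bash
python3 -m handwheel '[[1,0,0,0,-1.5],[1,0,0,0,-1.5]]'|grep time; python3 m.py
```

```text
time_s: 13.38
MZ 0.1223 -85.75 [-1.3  0.9 11.1] [0.14 0.43 0.05]
```

```bash
python3 -m handwheel '[[1,0,0,0,-1.5],[1,0,0,0,-1.5]]'|grep time; python3 m.py
```

```text
time_s: 13.62
MZ 0.1223 -87.25 [-0.1  0.5 10.5] [0.15 0.47 0.02]
```

```bash
python3 -m handwheel '[[1,0,0,0,-1.5],[1,0,0,0,-1.5]]'|grep time; python3 m.py
```

```text
time_s: 13.88
MZ 0.1223 -88.74 [-0.4  0.8 10.5] [0.27 0.65 0.08]
```

```bash
python3 -m handwheel '[[1,0,0,0,-1],[1,0,0,0,-1]]'|grep time; python3 m.py
```

```text
time_s: 14.12
MZ 0.1222 -89.73 [-2.1  0.4 11.7] [0.41 0.91 0.23]
```

```bash
python3 -m handwheel '[[1,0,0,0,-1],[1,0,0,0,-1]]'|grep time; python3 m.py
```

```text
time_s: 14.38
MZ 0.1222 -90.73 [-3.3  2.1 11.7] [0.6  1.28 0.28]
```

The stop is met (torque rising). I'll back off a hair and let the spring lift it into the pocket.

```bash
python3 -m handwheel '[[1,0,0,0.2,1],[1,0,0,0.4,1],[1,0,0,0.6,1],[1,0,0,0.7,1],[1,0,0,0.7,1]]'|grep time; python3 m.py
```

```text
time_s: 15.0
MZ 0.1287 -89.75 [-0.4  0.6  6.3] [0.09 0.43 0.04]
```

```bash
python3 -m handwheel '[[1,0,0,0.1,0],[1,0,0,0.1,0]]'|grep time; python3 m.py
```

```text
time_s: 15.25
MZ 0.1295 -89.76 [-0.5  0.5  5.6] [0.01 0.32 0.06]
```

```bash
python3 -m handwheel '[[1,0,0,0.1,0],[1,0,0,0.1,0]]'|grep time; python3 m.py
python3 -m handwheel '[[1,0,0,0.05,0],[1,0,0,0.05,0]]'|grep time; python3 m.py
```

```text
time_s: 15.5
MZ 0.1299 -89.77 [ 2.9 -1.2  1.2] [-0.49 -0.93  0.01]
time_s: 15.75
MZ 0.13 -89.78 [ 3.9 -2.9 -4.3] [-1.05 -1.85  0.04]
```

The lugs meet the lip at the pocket height, so it's locked. Releasing.

```bash
python3 -m handwheel '[[1,0,0,-0.08,0],[0.9,0,0,-0.08,0],[0.6,0,0,-0.08,0],[0.5,0,0,-0.08,0],[0.5,0,0,-0.08,0],[0.5,0,0,-0.08,0]]'; python3 -m handwheel '[[0.5,0,0,2,0],[0.5,0,0,5,0],[0.5,0,0,9,0],[0.5,0,0,12,0],[0.5,0,0,12,0]]'
python3 - <<'E'
from h import *
s=get_state()
p,d=imaging.capture("wrist"); P=wpts(d,s["tcp_pos"],s["eef_rot"])
m=(P[...,2]>.149)&(P[...,2]<.175)&(d>0)&(np.hypot(P[...,0]-.495,P[...,1]+.159)<.04)
Q=P[m]; print(len(Q),np.median(Q[:,2]),cv2.minAreaRect((Q[:,:2]*1000).astype(np.float32)))
q,e=imaging.capture("side")
cv2.imwrite("pics/w4.png",np.hstack([p[60:400,120:520,::-1],cv2.resize(q[150:290,190:355,::-1],(400,340))]))
E
```

```text
time_s: 16.5
tcp_pos: [0.493, -0.1586, 0.129]
eef_rot: [180.0, 0.0, -89.8]
contact_force: [0.2, -0.8, 0.8]
gripper_width: 0.0432
gripper_force: 0.0
time_s: 17.12
tcp_pos: [0.4946, -0.1588, 0.2518]
eef_rot: [-179.7, -0.0, -89.8]
contact_force: [0.0, 0.2, -0.9]
gripper_width: 0.0443
gripper_force: 0.0
1458 0.1564461943595382 ((493.29656982421875, -159.2041778564453), (15.598180770874023, 49.62186813354492), 0.43077272176742554)
```

View pics/w4.png

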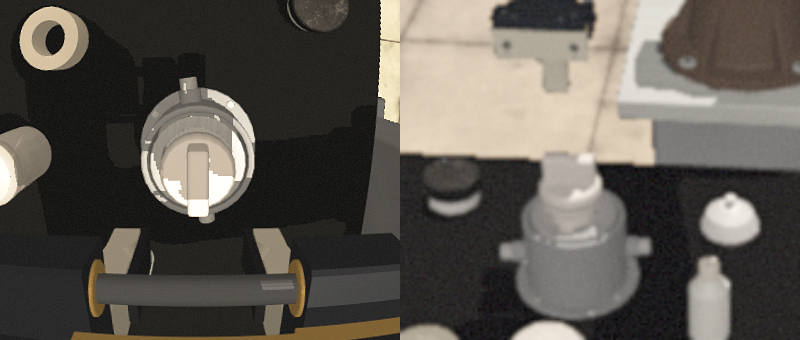

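The pictures show the cartridge upright in the housing. The bar top is at 156 mm, so the underside is at about 31 mm, the locked height. The bar is turned about 80° from the notches, and the gripper is clear.

```bash
python3 -c "
from plant import r
print(r.close_job())"
```

```text
the job is handed in; nothing more can be done
None
```

The cartridge is locked in the housing: I turned it about 80° clockwise to the stop, it sits at the locked height after release, measured wrist force stayed under about 13 N, and the job was handed in at about 17 s.

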